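# Turn the trolley wheel on its stand until the valve is at the top

### The job

The trolley wheel on the leaning stand is to be pumped up: turn it, either way round, by pushing one spoke after another with the fingertips, until the valve stem stands straight up at the very top of the wheel, at the pointer, and leave it at rest there. Only push: take no part of the wheel between the fingers and do not touch the valve stem. Leave the other things on the table where they are.

Things in the scene. Friction and masses are not known exactly. Their poses are not given: they have to be found in the camera images.
- stand: Fixed grey stand, base 250 x 175 mm. Origin on the table straight below the wheel hub; x from its front to its back, y left, z up. The spoked trolley wheel on it leans back 45 degrees: in stand axes its face looks along (-0.707, 0, 0.707), its top lies from the hub along (0.707, 0, 0.707). A 262 mm wide plywood panel is 36 mm behind the wheel's mid-plane.
- hub (a point): Centre of the wheel, in the mid-plane of its spokes, 138 mm above the table. Fixed in the stand.
- pointer (a point): Tip of the small dark pointer at the top of the panel, just outside the tyre, 116 mm from the hub centre, where the valve must come.
- fork_left (a point): Outer end of the left leg of the V-shaped fork in front of the wheel, 124 mm from the hub centre, 115 degrees left of the top. The leg is a flat grey bar 18 mm wide from the hub to here, 22 to 28 mm in front of the spokes' mid-plane (its bolt and the axle nut: to 37 mm). Over the top, between the two legs, the spokes are open to the front.
- fork_right (a point): The same for the right leg, 115 degrees right of the top.
- wheel: The wheel: black tyre 230 mm across, 32 mm thick, steel rim 163 mm inside, dark hub 46 mm across, five spokes. Origin at the hub centre, z along the axle out of the face, x towards the valve. Turns freely either way, stays where left (drag 0.15 N m, 2 to 3 N at mid-spoke), hardly coasts. Starts with the valve in its lower part.
- valve: The valve: a brass stem with black cap, 10 mm thick, that stands inward from the rim towards the hub, midway between two spokes, from 83 to 58 mm from the hub centre. Frame as wheel (origin at the hub centre, x towards the valve).
- valve_stem (a point): Middle of the valve stem, 70 mm from the hub centre, 3 mm in front of the spokes' mid-plane.
- spoke_0: Spoke: flat steel bar 11 mm wide, 9 mm thick, reaching from the hub (23 mm) to the rim (82 mm from the centre). Origin at the hub centre, x outward along the spoke, z out of the wheel's face. Spoke 0 stands 36 degrees from the valve, counter-clockwise seen from the front.
- spoke_1: Spoke: flat steel bar 11 mm wide, 9 mm thick, reaching from the hub (23 mm) to the rim (82 mm from the centre). Origin at the hub centre, x outward along the spoke, z out of the wheel's face. Spoke 1 stands 108 degrees from the valve, counter-clockwise seen from the front.
- spoke_2: Spoke: flat steel bar 11 mm wide, 9 mm thick, reaching from the hub (23 mm) to the rim (82 mm from the centre). Origin at the hub centre, x outward along the spoke, z out of the wheel's face. Spoke 2 stands 180 degrees from the valve, counter-clockwise seen from the front.
- spoke_3: Spoke: flat steel bar 11 mm wide, 9 mm thick, reaching from the hub (23 mm) to the rim (82 mm from the centre). Origin at the hub centre, x outward along the spoke, z out of the wheel's face. Spoke 3 stands 252 degrees from the valve, counter-clockwise seen from the front.
- spoke_4: Spoke: flat steel bar 11 mm wide, 9 mm thick, reaching from the hub (23 mm) to the rim (82 mm from the centre). Origin at the hub centre, x outward along the spoke, z out of the wheel's face. Spoke 4 stands 324 degrees from the valve, counter-clockwise seen from the front.
- duct_tape: Bystander: roll of grey tape lying flat, 107 mm across, 48 mm high. Origin at the centre of its underside.
- parts_dish: Bystander: round metal dish, 111 mm across, 24 mm high. Origin at the centre of its underside.
- tape_measure: Bystander: yellow tape measure, 36 x 80 x 62 mm. Origin at the centre of its underside.
- bellows_cup: Bystander: orange rubber suction cup, 62 mm across, 48 mm high. Origin at the centre of its underside.
- spanner: Bystander: steel spanner 186 mm long lying flat at the front edge. Origin at the centre of its underside.
- threadlock_bottle: Bystander: small red bottle, 24 x 36 x 92 mm, standing. Origin at the centre of its underside.

How it is judged (in metres and radians):
On the way, in this order (a step that is already met when the one before it is completed fails the run):
1. a spoke is pushed with the fingers while the valve is still in the lower half of the wheel ((contact force between the fingers and spoke_0 above 0.3 N or contact force between the fingers and spoke_1 above 0.3 N or contact force between the fingers and spoke_2 above 0.3 N or contact force between the fingers and spoke_3 above 0.3 N or contact force between the fingers and spoke_4 above 0.3 N) and z of valve_stem in the frame of stand below 0.138 m), for 0.02 s.
2. the valve has come round into the upper half of the wheel (z of valve_stem in the frame of stand above 0.143 m), for 0.02 s.
At the end, for the whole second after the job is handed in: The valve stem is at the top of the wheel, its middle within 8.5 mm to either side of the stand's middle plane (about 7 degrees), and the wheel is at rest (y of valve_stem in the frame of stand between -0.0085 and 0.0085 m and z of valve_stem in the frame of stand above 0.168 m and angular speed of wheel below 0.05 rad/s); the robot touches nothing.
It fails at once if the valve stem is touched with more than 1 N (contact force between any of the fingers, the arm and valve above 1 N).
It fails at once if a spoke or the tyre is taken between the jaws ((y of the grasp point in the frame of spoke_0 between -0.005 and 0.005 m and z of the grasp point in the frame of spoke_0 between -0.015 and 0.015 m and x of the grasp point in the frame of spoke_0 between 0.02 and 0.084 m and contact force between the fingers and wheel above 0.5 N) or (y of the grasp point in the frame of spoke_1 between -0.005 and 0.005 m and z of the grasp point in the frame of spoke_1 between -0.015 and 0.015 m and x of the grasp point in the frame of spoke_1 between 0.02 and 0.084 m and contact force between the fingers and wheel above 0.5 N) or (y of the grasp point in the frame of spoke_2 between -0.005 and 0.005 m and z of the grasp point in the frame of spoke_2 between -0.015 and 0.015 m and x of the grasp point in the frame of spoke_2 between 0.02 and 0.084 m and contact force between the fingers and wheel above 0.5 N) or (y of the grasp point in the frame of spoke_3 between -0.005 and 0.005 m and z of the grasp point in the frame of spoke_3 between -0.015 and 0.015 m and x of the grasp point in the frame of spoke_3 between 0.02 and 0.084 m and contact force between the fingers and wheel above 0.5 N) or (y of the grasp point in the frame of spoke_4 between -0.005 and 0.005 m and z of the grasp point in the frame of spoke_4 between -0.015 and 0.015 m and x of the grasp point in the frame of spoke_4 between 0.02 and 0.084 m and contact force between the fingers and wheel above 0.5 N) or (distance between the grasp point and hub between 0.091 and 0.111 m and z of the grasp point in the frame of wheel between -0.026 and 0.026 m and contact force between the fingers and wheel above 0.5 N)).
It fails at once if a bystander is moved by more than 25 mm or lifted (distance of any of duct_tape, parts_dish, tape_measure, bellows_cup, spanner, threadlock_bottle from where it was at the start of the episode above 0.025 m).
It also fails if it takes over 64 s, if anything falls off the work surface, if the arm or the gripper's body presses on something with over 40 N, if the wrist force passes 120 N, or if a joint passes its speed limit or range.

### The arm

A 6-joint arm with a two-finger parallel gripper is mounted at the origin on a cart in front of the work surface, level with it; the furniture and walls round the work are solid. World frame = base frame: x ahead of the robot, y to its left, z up, the work surface at z = 0. Lengths are in m, angles in degrees, forces in N, time in s.
With the tool pointing down it reaches from about 0.375 to 0.9 m from the base axis. Payload 3.1 kg.
Tool frame: the origin (TCP) lies between the finger pads; the fingertips stand bot.tip_extent ahead of it and the grasp point (between the pads) lies 2 mm behind it (bot.tip_extent is the distance from the TCP to the fingertips, in m); z points along the fingers, y is the direction in which the jaws open and shut (so a half turn about z gives the same grasp; the last joint's range is limited). The gripper opens to 87 mm and grips with 3 to 60 N. Pads are 19 mm wide; open, the fingers measure 117 mm over their backs; the gripper's body (75 mm by 190 mm) begins 51 mm behind the grasp point.
Start: joints at [62.538, 30.224, 82.088, -0, 67.689, -10.227], TCP at [0.185, 0.597, 0.24] pointing down, gripper open.
Joint ranges: [-176.69, 176.69], [-43.24, 126.21], [12.49, 139.97], [-82, 262], [0, 151.66], [-163.58, 163.58]. Speed limits (degrees/s): [159.86, 159.86, 180, 180, 180, 180].

### API

Orientations are given as a 3x3 rotation matrix whose columns are the frame's x, y, z axes.
In Python, from rig import bot, imaging, recognise, masks_of, mark_of gives the robot as it stands.
- The arm moves only by the tool send_rows, never from a script. Its argument "plan" is a list that holds one entry, the list of rows, each a list of 5 numbers: the shift along the world's x, y, z normalised to -1 to 1, where 1 is 0.03 m, then the turn about the world's z normalised to -1 to 1, where 1 is 0.1 rad, then the closure, from -1 (fully open) to 1 (shut). A call has 1 to 20 rows; each row shifts and turns the commanded pose from where the row before left it; what a row does not reach is not made up. A row lasts 1/10 s, in which the tool goes at most 50 mm and 8.59 degrees, less where a joint would pass 70% of its speed; a pose out of reach is approached as far as the arm can. A call with a number of a shift or a turn outside -1 to 1 is refused whole. A call with a gripper value outside its range is refused whole. The fingers move at their own pace and stop on an object; the grip force is fixed at half the most. Time passes only in rows, so rows that do not move let the fingers close. It gives the time, the measured TCP pose, the force and the opening at its end, in the units of the state.
- bot.read_state(): the state, without advancing time (a new reading comes with each control period).
- imaging.capture(name): name is "scene" or "top"; returns a dict with "img" (384x512x3 uint8, blue, green, red), "mtx" (3x3 intrinsics, pixels), "pose" (4x4, takes a point from camera to world coordinates). Camera axes: x right, y down, z forward; pixel columns grow to the right and rows downward; lengths in m; the calibration is good to about 2 mm. A picture is of the moment at which its call begins. There is no depth.
- bot.hand_in(): hands the job in, once; it reports no verdict.
Trained networks look in the newest picture that a camera, given by its name, has taken for a name from the list of things; names that differ only in an ending like _2 or _b are one class to them, and where a whole thing is asked for, a point or a joint stands for the part that bears it (a point fixed in the world has none). Each returns a list of dicts, best first, with "conf" (0 to 1); they miss things now and then, are a little off and sometimes report something else, mostly with a low value. They report only what shows in the picture. A call takes as long as a camera call.
- recognise(camera, target): "at" ([x, y, z] in m, in world coordinates, good to about 4 mm: the middle of the surface that is visible of it).
- masks_of(camera, target): "region" (384x512 bool, what is visible of it).
- mark_of(camera, target): "at" ([x, y, z] in m, in world coordinates, good to about 4 mm: a listed point, or the origin of a listed thing).
The state is a dict: "time_s": time; "joint_positions": joint angles; "qvel": joint speeds; "tau": joint torques, N m; "position": TCP position; "tcp_rot": TCP orientation; "force": force on the tool from outside, world axes, zero at the start; "moment": the same for the moment, N m; "opening": opening from 0.0 (shut) to 1.0 (fully open).
Only numpy, scipy, OpenCV 4.12 (cv2) and the standard library are available. Lean on these libraries where they do the work, as an engineer would, in place of code of your own. Each camera call takes 0.05 s, during which the arm holds its last target.

## Working session

There is one attempt and no reset: what is moved stays moved. The work goes in short steps, Python scripts to look and compute and a tool call to move; the robot and the scene stay as the last step left them, time stands still between calls to the robot, and variables do not carry over. Pictures are saved under pics/ and viewed, and the job is handed in when it is done.

Besides the shell and the picture viewer there is one more tool, called after "Call:" by a JSON object that holds its "method" and its "body". send_rows: Moves the arm, as the interface text tells. Its arguments: {"type":"object","properties":{"plan":{"type":"array"}},"required":["plan"]}

```bash
mkdir -p pics; ls; python3 - <<'E'
from rig import bot, imaging, recognise, masks_of, mark_of
import cv2
s=bot.read_state(); print(s); print(bot.tip_extent)
for c in("scene","top"):
    r=imaging.capture(c); cv2.imwrite(f"pics/a_{c}.png",r["img"]); print(c,r["mtx"],r["pose"])
    for n in["hub","pointer","fork_left","fork_right","valve_stem","stand","wheel","valve","duct_tape","parts_dish","tape_measure","bellows_cup","spanner","threadlock_bottle","spoke_0"]:
        print(n,[(x["at"],round(x["conf"],2)) for x in mark_of(c,n)][:5])
E
```

```text
pics
{'time_s': 0.0, 'joint_positions': array([ 6.25385007e+01,  3.02766955e+01,  8.21544195e+01, -1.43140747e-03,
        6.76879003e+01, -1.02280564e+01]), 'qvel': array([-0.04090648,  0.06583932, -0.02464162, -0.04100847, -0.02138456,
        0.00692766]), 'tau': array([ 3.62709193e-05, -4.40045214e+01, -1.76591223e+01,  6.31630886e-02,
        5.81114867e-02, -1.72414275e-04]), 'position': array([0.18483739, 0.59633946, 0.23860684]), 'tcp_rot': array([[-9.55108253e-01,  2.96255543e-01, -9.37401608e-04],
       [ 2.96256824e-01,  9.55106517e-01, -1.85380846e-03],
       [ 3.46117352e-04, -2.04829938e-03, -9.99997842e-01]]), 'force': array([ 0.05148601, -0.71202969, -0.10776915]), 'moment': array([-0.01823117,  0.02961908, -0.01446458]), 'opening': 0.9967744689689688}
0.017
scene [[456.22098584   0.         258.99869324]
 [  0.         456.22098584 194.77479094]
 [  0.           0.           1.        ]] [[ 0.69063962 -0.3018119   0.65721114 -0.21097502]
 [-0.72313258 -0.27587341  0.6332244  -0.67007731]
 [-0.00980759 -0.91258065 -0.40877912  0.61837923]
 [ 0.          0.          
[... 1584 characters left out ...]
 [([0.4569, -0.0254, 0.121], 0.73), ([0.5305, 0.0794, 0.1326], 0.55)]
valve_stem [([0.4761, 0.0734, 0.0885], 0.45)]
stand [([0.5271, 0.0814, 0.002], 0.7)]
wheel [([0.5326, 0.0859, 0.1395], 0.82), ([0.532, 0.0798, 0.1372], 0.54)]
valve []
duct_tape [([0.5244, -0.1979, -0.0031], 0.91), ([0.4775, 0.0744, 0.0873], 0.64)]
parts_dish [([0.4158, -0.2134, 0.0037], 0.58)]
tape_measure [([0.6205, -0.1793, -0.0008], 0.85)]
bellows_cup [([0.398, -0.108, 0.0024], 0.8), ([0.525, -0.1994, -0.0031], 0.6)]
spanner [([0.3777, 0.0342, 0.0004], 0.81)]
threadlock_bottle [([0.3855, 0.192, 0.0014], 0.75)]
spoke_0 [([0.5276, 0.0807, 0.1394], 0.65), ([0.5288, 0.0783, 0.1361], 0.56), ([0.5323, 0.0797, 0.1392], 0.42)]
```

View pics/a_scene.png

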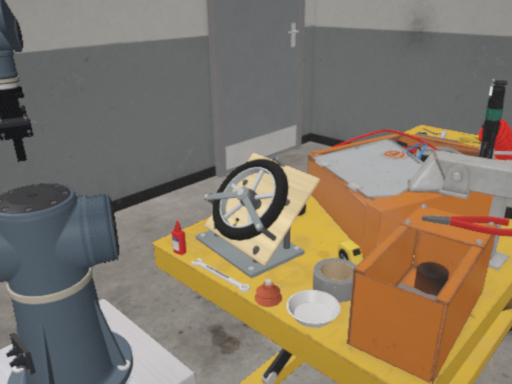

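View pics/a_top.png

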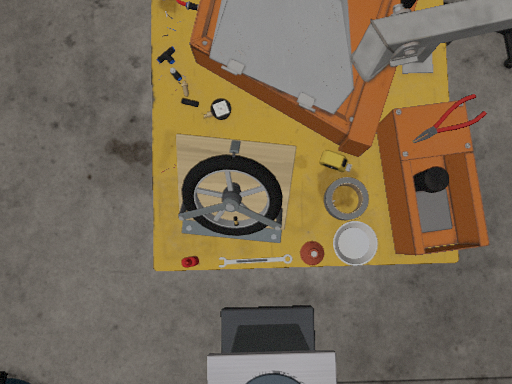

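```bash
cat > h.py <<'E'
import numpy as np, cv2
from rig import bot, imaging, recognise, masks_of, mark_of
HUB=np.array([.5285,.0830,.1385]); YAW=np.radians(-9.5)
c,s=np.cos(YAW),np.sin(YAW)
Rs=np.array([[c,-s,0],[s,c,0],[0,0,1]])
N=Rs@np.array([-.70711,0,.70711]); T=Rs@np.array([.70711,0,.70711]); L=Rs@np.array([0,1.,0])
def P(r,a,h=0):  # a deg ccw from top (to left), h out of face
    a=np.radians(a); return HUB+r*(np.cos(a)*T+np.sin(a)*L)+h*N
def proj(cap,p):
    M=np.linalg.inv(cap["pose"]); q=M[:3,:3]@p+M[:3,3]; q=cap["mtx"]@q; return q[:2]/q[2]
def rect(cap,h=0,S=250,R=.14):
    k=S/R
    src=np.float32([proj(cap,HUB+x*L+y*T+h*N) for x,y in((R,R),(-R,R),(-R,-R),(R,-R))])
    H=cv2.getPerspectiveTransform(src,np.float32([[0,0],[2*S,0],[2*S,2*S],[0,2*S]]))
    return cv2.warpPerspective(cap["img"],H,(2*S,2*S),flags=cv2.INTER_CUBIC)
def show(name,h=0):
    out=[]
    for cn in("scene","top"):
        cap=imaging.capture(cn); im=rect(cap,h,200)
        k=200/.14
        for a in range(0,360,30):
            d=np.array([-np.sin(np.radians(a)),-np.cos(np.radians(a))])
            p=(200+k*.13*d).astype(int); cv2.putText(im,str(a),(p[0]-12,p[1]+4),0,.4,(0,0,255),1)
        for r in(.115,.0815,.023): cv2.circle(im,(200,200),int(k*r),(0,255,0),1)
        out.append(im)
    cv2.imwrite("pics/"+name,np.hstack(out))
def hubfit():
    pass
E
python3 - <<'E'
from h import *
show("b.png",0.0)
E
```

```text
(no output)
```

View pics/b.png

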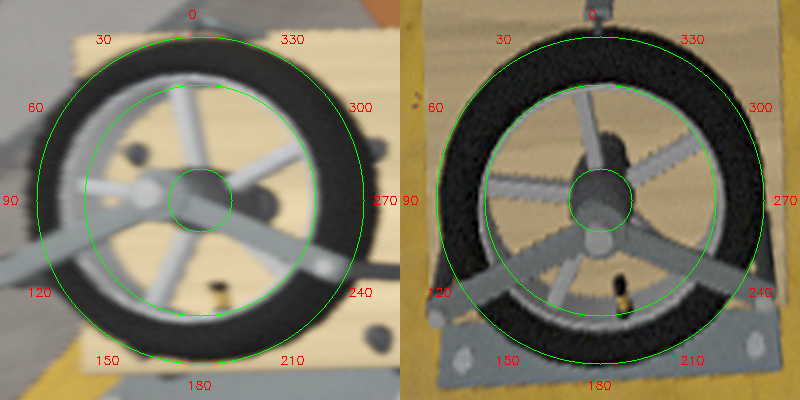

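```bash
cat > clr.py <<'E'
import numpy as np
# stand frame, hub at origin. tyre as torus-ish: cyl corners conservative (superellipse)
th=np.radians(np.arange(0,360,2)); q=np.radians(np.arange(0,360,10))
r=98.5+16*np.cos(q)[None]; n=16*np.sin(q)[None]
t=np.cos(th)[:,None]*r; l=np.sin(th)[:,None]*r; n=n+0*t
pt=lambda t,l,n: np.stack([.7071*(t-n),l,.7071*(t+n)],-1).reshape(-1,3)
tyre=pt(t,l,n)
fk=[]
for sgn in(1,-1):
  for rr in np.arange(0,125,4):
    for w in(-9,0,9):
      for nn in(22,28)+((37,) if rr>112 or rr<12 else ()):
        a=np.radians(115); fk.append((rr*np.cos(a)-w*np.sin(a),sgn*(rr*np.sin(a)+w*np.cos(a)),nn))
fk=np.array(fk); fork=pt(*fk.T)
pn=pt(*np.array([(116+i,j,k) for i in(0,8,15) for j in(-4,4) for k in(-36,0)]).T)
def box(P,c,hx,hy,zlo):
    d=np.stack([np.abs(P[:,0]-c[0])-hx,np.abs(P[:,1]-c[1])-hy,zlo-P[:,2]],1)
    return np.where((d<=0).all(1),d.max(1),np.linalg.norm(np.maximum(d,0),axis=1)).min()
def clear(tt,l,tipn=-8,half=15):
    # tt = axis intercept at n=0
    c=(.7071*tt,l); zt=.7071*(tt+2*tipn)
    o={}
    for nm,P in(("tyre",tyre),("fork",fork),("ptr",pn)):
        o[nm]=(round(box(P,c,9.5,half,zt),1),round(box(P,c,37.5,95,zt+70),1))
    return o
if __name__=="__main__":
    for a in range(-100,101,20):
        for r in(50,):
            print(a,r,clear(r*np.cos(np.radians(a)),r*np.sin(np.radians(a))))
E
python3 clr.py; python3 - <<'E'
import cv2
im=cv2.imread('pics/a_scene.png')[0:190,0:130]
cv2.imwrite('pics/z.png',cv2.resize(im,None,fx=4,fy=3,interpolation=2)[:600])
E
```

```text
-100 50 {'tyre': (np.float64(14.2), np.float64(-0.4)), 'fork': (np.float64(4.0), np.float64(20.6)), 'ptr': (np.float64(84.3), np.float64(50.7))}
-80 50 {'tyre': (np.float64(12.5), np.float64(-0.1)), 'fork': (np.float64(15.6), np.float64(32.9)), 'ptr': (np.float64(72.9), np.float64(38.4))}
-60 50 {'tyre': (np.float64(8.6), np.float64(-0.5)), 'fork': (np.float64(24.8), np.float64(44.4)), 'ptr': (np.float64(60.0), np.float64(26.8))}
-40 50 {'tyre': (np.float64(6.5), np.float64(1.1)), 'fork': (np.float64(30.2), np.float64(54.8)), 'ptr': (np.float64(47.3), np.float64(17.8))}
-20 50 {'tyre': (np.float64(6.4), np.float64(6.3)), 'fork': (np.float64(33.5), np.float64(62.1)), 'ptr': (np.float64(39.3), np.float64(15.0))}
0 50 {'tyre': (np.float64(7.9), np.float64(8.5)), 'fork': (np.float64(35.7), np.float64(64.7)), 'ptr': (np.float64(37.2), np.float64(15.1))}
20 50 {'tyre': (np.float64(6.4), np.float64(6.3)), 'fork': (np.float64(33.5), np.float64(62.1)), 'ptr': (np.float64(39.3), np.float64(15.0))}
40 50 {'tyre': (np.float64(6.5), np.float64(1.1)), 'fork': (np.float64(30.2), np.float64(54.8)), 'ptr': (np.float64(47.3), np.float64(17.8))}
60 50 {'tyre': (np.float64(8.6), np.float64(-0.5)), 'fork': (np.float64(24.8), np.float64(44.4)), 'ptr': (np.float64(60.0), np.float64(26.8))}
80 50 {'tyre': (np.float64(12.5), np.float64(-0.1)), 'fork': (np.float64(15.6), np.float64(32.9)), 'ptr': (np.float64(72.9), np.float64(38.4))}
100 50 {'tyre': (np.float64(14.2), np.float64(-0.4)), 'fork': (np.float64(4.0), np.float64(20.6)), 'ptr': (np.float64(84.3), np.float64(50.7))}
```

View pics/z.png

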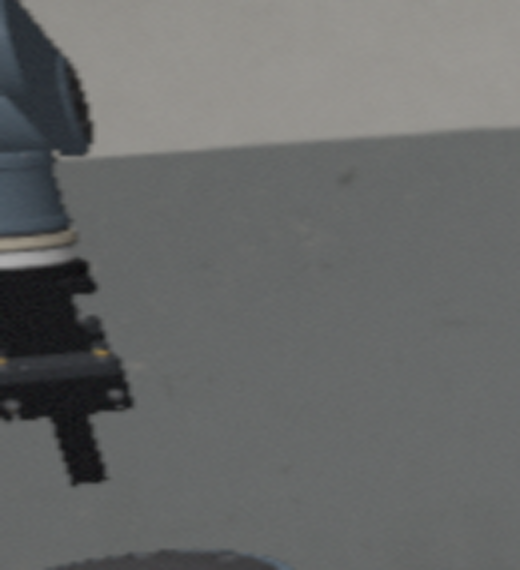

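```bash
cat >> h.py <<'E'
TN=-.003
def tcp(t0,l,tn=TN):
    return HUB+(t0+tn)*T+l*L+tn*N+np.array([0,0,.017])
def pol(r,a):
    a=np.radians(a); return r*np.cos(a),r*np.sin(a)
def st():
    s=bot.read_state(); R=s["tcp_rot"]
    print(s["time_s"],s["position"].round(4),"jaw",np.degrees(np.arctan2(R[1,1],R[0,1])).round(1),"F",s["force"].round(1),s["opening"]); return s
def rows(p0,pts,vmax=.8):
    "units rows from p0 through pts"
    p=np.array(p0); 
    for q in pts:
        d=(np.array(q)-p)/.03; k=max(1,int(np.ceil(np.abs(d).max()/vmax)))
        u=(d/k).round(2); print(k,"x",u.tolist()); p=p+k*u*.03
    print("end",p.round(4))
E
python3 - <<'E'
from h import *
from clr import clear
for a in range(-100,61,20):
    t,l=pol(50,a); print(a,clear(t,l,-3), tcp(t/1e3,l/1e3).round(4))
print(clear(-8,-55,-3))
p=st()["position"]
e=tcp(-.008,-.055); print(e)
rows(p,[[p[0],p[1],.31],[e[0],e[1],.31],e])
E
```

```text
-100 {'tyre': (np.float64(15.9), np.float64(4.1)), 'fork': (np.float64(4.0), np.float64(27.7)), 'ptr': (np.float64(84.3), np.float64(50.7))} [0.5143 0.0354 0.1451]
-80 {'tyre': (np.float64(12.5), np.float64(4.0)), 'fork': (np.float64(15.6), np.float64(40.0)), 'ptr': (np.float64(72.9), np.float64(38.4))} [0.5264 0.0334 0.1574]
-60 {'tyre': (np.float64(8.6), np.float64(4.0)), 'fork': (np.float64(24.8), np.float64(51.5)), 'ptr': (np.float64(60.0), np.float64(26.9))} [0.5388 0.0374 0.1689]
-40 {'tyre': (np.float64(6.5), np.float64(7.8)), 'fork': (np.float64(30.3), np.float64(61.7)), 'ptr': (np.float64(47.3), np.float64(20.5))} [0.5499 0.0468 0.1783]
-20 {'tyre': (np.float64(6.4), np.float64(13.4)), 'fork': (np.float64(34.4), np.float64(69.0)), 'ptr': (np.float64(39.3), np.float64(20.4))} [0.5584 0.0607 0.1845]
0 {'tyre': (np.float64(7.9), np.float64(15.5)), 'fork': (np.float64(37.0), np.float64(71.5)), 'ptr': (np.float64(37.2), np.float64(20.0))} [0.5634 0.0772 0.1866]
20 {'tyre': (np.float64(6.4), np.float64(13.4)), 'fork': (np.float64(34.4), np.float64(69.0)), 'ptr': (np.float64(39.3), np.float64(20.4))} [0.5641 0.0944 0.1845]
40 {'tyre': (np.float64(6.5), np.float64(7.8)), 'fork': (np.float64(30.3), np.float64(61.7)), 'ptr': (np.float64(47.3), np.float64(20.5))} [0.5605 0.1102 0.1783]
60 {'tyre': (np.float64(8.6), np.float64(4.0)), 'fork': (np.float64(24.8), np.float64(51.5)), 'ptr': (np.float64(60.0), np.float64(26.9))} [0.5531 0.1228 0.1689]
{'tyre': (np.float64(10.6), np.float64(4.1)), 'fork': (np.float64(6.5), np.float64(28.2)), 'ptr': (np.float64(86.1), np.float64(50.2))}
1.7 [0.1851 0.5969 0.2396] jaw 72.8 F [-0.3 -1.1  0. ] 1.0006367410976593
[0.51384308 0.02968795 0.14560046]
3 x [0.0, 0.0, 0.78]
24 x [0.46, -0.79, 0.0]
7 x [-0.01, 0.01, -0.78]
end [0.5142 0.0302 0.146 ]
```

Call:
{"method": "send_rows", "body": {"plan": [[[0, 0, 0.8, 0, 1], [0, 0, 0.8, 0, 1], [0, 0, 0.8, 0.7, 1], [0.46, -0.79, 0, 0.65, 1], [0.46, -0.79, 0, 0, 1], [0.46, -0.79, 0, 0, 1], [0.46, -0.79, 0, 0, 1], [0.46, -0.79, 0, 0, 1], [0.46, -0.79, 0, 0, 1], [0.46, -0.79, 0, 0, 1], [0.46, -0.79, 0, 0, 1], [0.46, -0.79, 0, 0, 1], [0.46, -0.79, 0, 0, 1], [0.46, -0.79, 0, 0, 1], [0.46, -0.79, 0, 0, 1], [0.46, -0.79, 0, 0, 1], [0.46, -0.79, 0, 0, 1], [0.46, -0.79, 0, 0, 1], [0.46, -0.79, 0, 0, 1], [0.46, -0.79, 0, 0, 1]]]}}

```text
time_s: 3.7
position: [0.4202, 0.193, 0.3118]
tcp_rot: [[-0.986, 0.165, 0.001], [0.165, 0.986, 0.0], [-0.0, 0.0, -1.0]]
force: [0.8, 0.5, -0.3]
opening: 0.006
```

Call:
{"method": "send_rows", "body": {"plan": [[[0.46, -0.79, 0, 0, 1], [0.46, -0.79, 0, 0, 1], [0.46, -0.79, 0, 0, 1], [0.46, -0.79, 0, 0, 1], [0.46, -0.79, 0, 0, 1], [0.46, -0.79, 0, 0, 1], [0.46, -0.79, 0, 0, 1], [0, 0, 0, 0, 1], [0, 0, 0, 0, 1]]]}}

```text
time_s: 4.6
position: [0.5161, 0.028, 0.3114]
tcp_rot: [[-0.986, 0.166, -0.001], [0.166, 0.986, 0.001], [0.001, 0.001, -1.0]]
force: [-0.4, -0.2, 0.1]
opening: 0.003
```

```bash
python3 - <<'E'
from h import *
p=st()["position"]
e=tcp(-.008,-.055,0); rows(p,[[e[0],e[1],p[2]],e])
for c in("scene","top"):
    cv2.imwrite(f"pics/c_{c}.png",imaging.capture(c)["img"][100:300,150:350])
a=cv2.imread("pics/c_scene.png");b=cv2.imread("pics/c_top.png")
cv2.imwrite("pics/c.png",cv2.resize(np.hstack([a,b]),None,fx=2,fy=2))
E
```

```text
4.6 [0.5161 0.028  0.3114] jaw 80.4 F [-0.4 -0.2  0.1] 0.00348529634885123
1 x [-0.08, 0.06, 0.0]
7 x [0.0, -0.0, -0.77]
end [0.5137 0.0298 0.1497]
```

View pics/c.png

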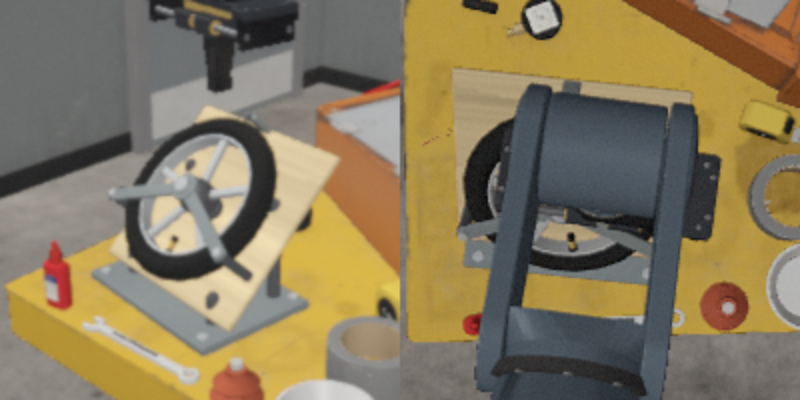

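The gripper hovers over the wheel's right half with the fingers shut, at about pixel (218,70) in the left picture. It has a clear path down between spokes 0 and 1.

Call:
{"method": "send_rows", "body": {"plan": [[[-0.08, 0.06, -0.8, 0, 1], [0, 0, -0.8, 0, 1], [0, 0, -0.8, 0, 1], [0, 0, -0.8, 0, 1], [0, 0, -0.8, 0, 1], [0, 0, -0.6, 0, 1], [0, 0, -0.5, 0, 1], [0, 0, -0.5, 0, 1], [0, 0, 0, 0, 1]]]}}

```text
time_s: 5.6
position: [0.512, 0.0312, 0.1421]
tcp_rot: [[-0.987, 0.164, -0.004], [0.164, 0.987, 0.001], [0.005, 0.0, -1.0]]
force: [-0.6, 0.8, 0.8]
opening: 0.007
```

```bash
python3 - <<'E'
from h import *
p=st()["position"]
tn=0
pts=[]
for a in range(-90,51,10):
    t,l=pol(.05,a); tn=np.interp(a,[-90,-60,-20,50],[0,0,-.003,-.003]); pts.append(tcp(t,l,tn))
rows(p,pts,.5)
a=imaging.capture("scene")["img"][100:250,180:330]
cv2.imwrite("pics/d.png",cv2.resize(a,None,fx=4,fy=4))
E
```

```text
5.6 [0.512  0.0312 0.1421] jaw 80.6 F [-0.6  0.8  0.8] 0.006616663733337043
1 x [0.27, 0.08, 0.45]
1 x [0.21, -0.01, 0.2]
1 x [0.21, 0.04, 0.2]
1 x [0.2, 0.09, 0.18]
1 x [0.2, 0.14, 0.14]
1 x [0.17, 0.18, 0.11]
1 x [0.16, 0.22, 0.08]
1 x [0.13, 0.24, 0.05]
1 x [0.1, 0.27, 0.05]
1 x [0.06, 0.28, 0.02]
1 x [0.03, 0.29, -0.02]
1 x [-0.0, 0.29, -0.05]
1 x [-0.05, 0.27, -0.09]
1 x [-0.07, 0.25, -0.11]
1 x [-0.11, 0.23, -0.15]
end [0.5573 0.117  0.1739]
```

View pics/d.png

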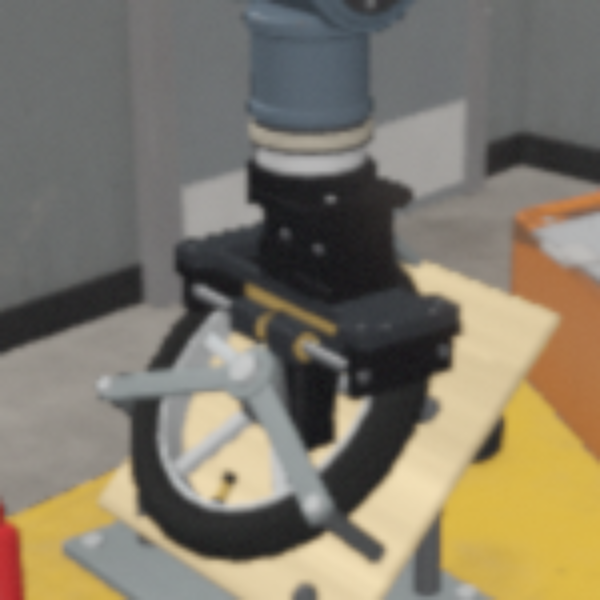

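The closed fingers are inside the wheel, right of the hub at about (312,415), behind the right fork leg and clear of the spokes. Next I push.

Call:
{"method": "send_rows", "body": {"plan": [[[0, 0, 0.25, 0, 1], [0.27, 0.08, 0.2, 0, 1], [0.21, -0.01, 0.2, 0, 1], [0.21, 0.04, 0.2, 0, 1], [0.2, 0.09, 0.18, 0, 1], [0.2, 0.14, 0.14, 0, 1], [0, 0, 0, 0, 1]]]}}

```text
time_s: 6.35
position: [0.5478, 0.0405, 0.1801]
tcp_rot: [[-0.986, 0.164, 0.003], [0.164, 0.986, -0.0], [-0.003, 0.0, -1.0]]
force: [-0.2, -0.2, -0.5]
opening: 0.004
```

```bash
python3 - <<'E'
from h import *
p=st()["position"]
d=p-HUB-np.array([0,0,.017]); print("t,l,n",d@T,d@L,d@N)
a=imaging.capture("scene")["img"][100:250,180:330]
cv2.imwrite("pics/e.png",cv2.resize(a,None,fx=4,fy=4))
E
```

```text
6.35 [0.5478 0.0405 0.1801] jaw 80.5 F [-0.2 -0.2 -0.5] 0.00436001204655289
t,l,n 0.03585070329771609 -0.03875814121967074 -0.0010565570265571589
```

View pics/e.png

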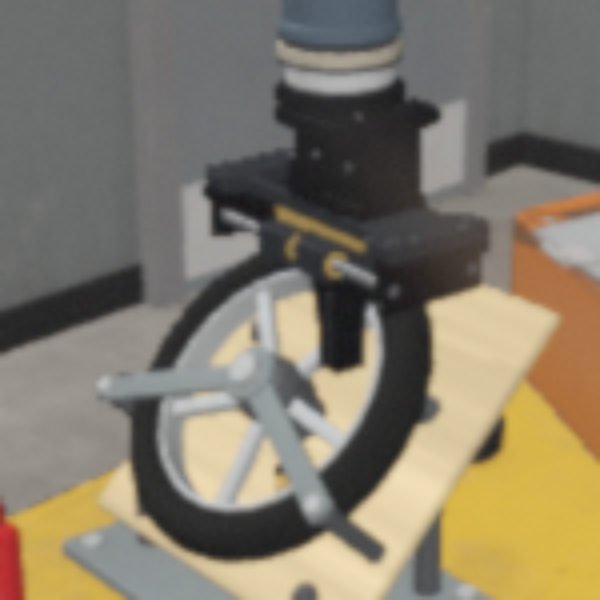

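The wheel is turning: spoke 1 is now near the top at (265,320), and the valve has moved right, under the fork leg at (282,470).

Call:
{"method": "send_rows", "body": {"plan": [[[0.17, 0.18, 0.1, 0, 1], [0.16, 0.22, 0.05, 0, 1], [0.13, 0.24, 0.02, 0, 1], [0.1, 0.27, 0.03, 0, 1], [0.06, 0.28, 0.02, 0, 1], [0.03, 0.29, -0.02, 0, 1], [0, 0.29, -0.05, 0, 1], [-0.05, 0.27, -0.09, 0, 1], [-0.07, 0.25, -0.11, 0, 1], [-0.1, 0.2, -0.14, 0, 1], [0, 0, 0, 0, 1], [0, 0, 0, 0, 1]]]}}

```text
time_s: 7.6
position: [0.56, 0.1157, 0.1731]
tcp_rot: [[-0.986, 0.165, 0.001], [0.165, 0.986, 0.001], [-0.001, 0.002, -1.0]]
force: [-0.1, -0.2, -0.1]
opening: 0.006
```

```bash
python3 - <<'E'
from h import *
p=st()["position"]
d=p-HUB-np.array([0,0,.017]); print("t,l,n",d@T,d@L,d@N)
show("f.png")
E
```

```text
7.6 [0.56   0.1157 0.1731] jaw 80.5 F [-0.1 -0.2 -0.1] 0.00595538238549915
t,l,n 0.03060182212856779 0.03742963513173504 -0.005727732539802888
```

View pics/f.png

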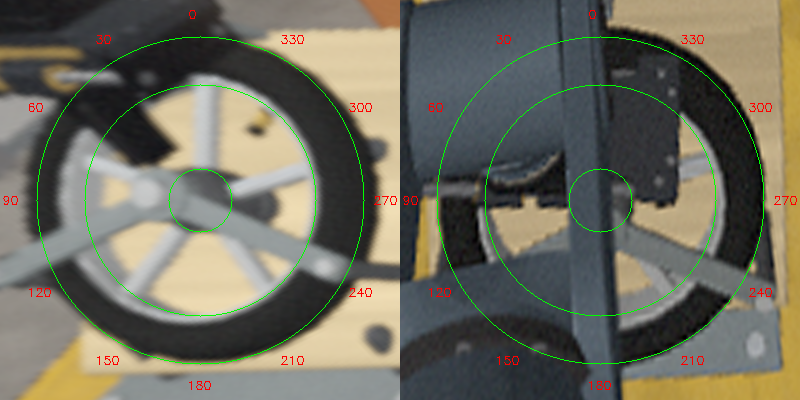

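The first stroke turned the wheel about 132°. The valve now stands near 322° (upper right), with spoke 0 near 0° and spoke 4 near 287°. I'll lift out and re-enter below spoke 4, clear of the valve.

Call:
{"method": "send_rows", "body": {"plan": [[[0, -0.15, 0.1, 0, 1], [0, 0, 0.9, 0, 1], [0, 0, 0.9, 0, 1], [0, 0, 0.9, 0, 1], [0, 0, 0.9, 0, 1], [0, 0, 0.9, 0, 1], [0, 0, 0, 0, 1]]]}}

```text
time_s: 8.4
position: [0.5619, 0.1101, 0.3154]
tcp_rot: [[-0.986, 0.165, 0.009], [0.165, 0.986, 0.0], [-0.009, 0.002, -1.0]]
force: [1.1, -0.0, -0.3]
opening: 0.002
```

```bash
python3 - <<'E'
from h import *
from clr import clear
p=st()["position"]
print(clear(-11,-57,1))
e=tcp(-.011,-.057,.001); rows(p,[[e[0],e[1],p[2]],e],.9)
show("g.png")
E
```

```text
8.4 [0.5619 0.1101 0.3154] jaw 80.5 F [ 1.1 -0.  -0.3] 0.0015892907489115636
{'tyre': (np.float64(9.7), np.float64(8.0)), 'fork': (np.float64(4.9), np.float64(31.7)), 'ptr': (np.float64(88.8), np.float64(52.3))}
4 x [-0.42, -0.68, 0.0]
7 x [-0.0, -0.0, -0.79]
end [0.5115 0.0285 0.1495]
```

View pics/g.png

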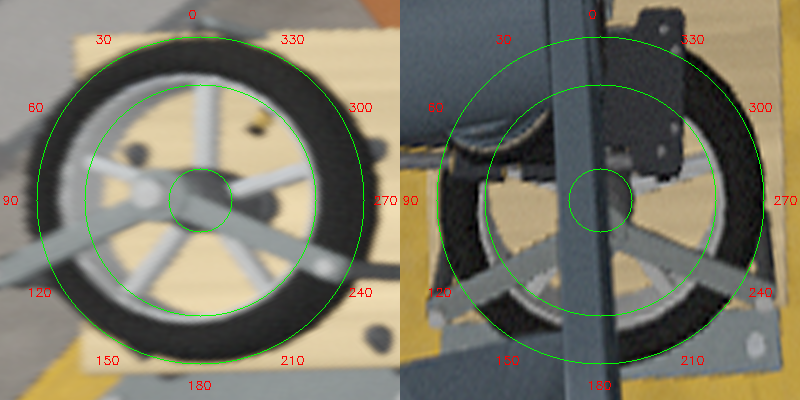

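The wheel stayed put when I lifted out; the valve is at (260,122) in the rectified scene view.

Call:
{"method": "send_rows", "body": {"plan": [[[-0.42, -0.68, 0, 0, 1], [-0.42, -0.68, 0, 0, 1], [-0.42, -0.68, 0, 0, 1], [-0.42, -0.68, 0, 0, 1], [0, 0, 0, 0, 1], [0, 0, -0.8, 0, 1], [0, 0, -0.8, 0, 1], [0, 0, 0, 0, 1], [0, 0, 0, 0, 1]]]}}

```text
time_s: 9.4
position: [0.5089, 0.0292, 0.2622]
tcp_rot: [[-0.986, 0.165, -0.002], [0.165, 0.986, 0.001], [0.002, 0.0, -1.0]]
force: [0.9, -0.6, 0.4]
opening: 0.008
```

```bash
python3 - <<'E'
from h import *
p=st()["position"]
e=tcp(-.011,-.057,.001); rows(p,[[e[0],e[1],p[2]],e],.9)
E
```

```text
9.4 [0.5089 0.0292 0.2622] jaw 80.5 F [ 0.9 -0.6  0.4] 0.007601116112471959
1 x [0.08, -0.04, 0.0]
5 x [0.0, 0.0, -0.75]
end [0.5113 0.028  0.1497]
```

Call:
{"method": "send_rows", "body": {"plan": [[[0.08, -0.04, -0.5, 0, 1], [0, 0, -0.8, 0, 1], [0, 0, -0.8, 0, 1], [0, 0, -0.8, 0, 1], [0, 0, -0.6, 0, 1], [0, 0, -0.2, 0, 1], [0, 0, 0, 0, 1], [0, 0, 0, 0, 1]]]}}

```text
time_s: 10.2
position: [0.5126, 0.0275, 0.153]
tcp_rot: [[-0.986, 0.165, 0.002], [0.165, 0.986, -0.0], [-0.002, 0.0, -1.0]]
force: [0.1, 0.1, 0.1]
opening: 0.007
```

```bash
python3 - <<'E'
from h import *
p=st()["position"]
d=p-HUB-np.array([0,0,.017]); print("t,l,n",d@T,d@L,d@N)
show("i.png")
pts=[]
for a in range(-95,-50,5):
    t,l=pol(.052,a); pts.append(tcp(t,l,0)); 
rows(p,pts,.5)
E
```

```text
10.2 [0.5126 0.0275 0.153 ] jaw 80.5 F [0.1 0.1 0.1] 0.006703314870776129
t,l,n -0.006365451619002675 -0.057338731216707337 0.0028427992675340106
1 x [0.14, 0.16, -0.02]
1 x [0.1, -0.02, 0.1]
1 x [0.11, -0.01, 0.11]
1 x [0.11, 0.0, 0.11]
1 x [0.11, 0.02, 0.1]
1 x [0.1, 0.02, 0.1]
1 x [0.11, 0.04, 0.1]
1 x [0.11, 0.06, 0.1]
1 x [0.1, 0.06, 0.09]
end [0.5423 0.0374 0.1767]
```

View pics/i.png

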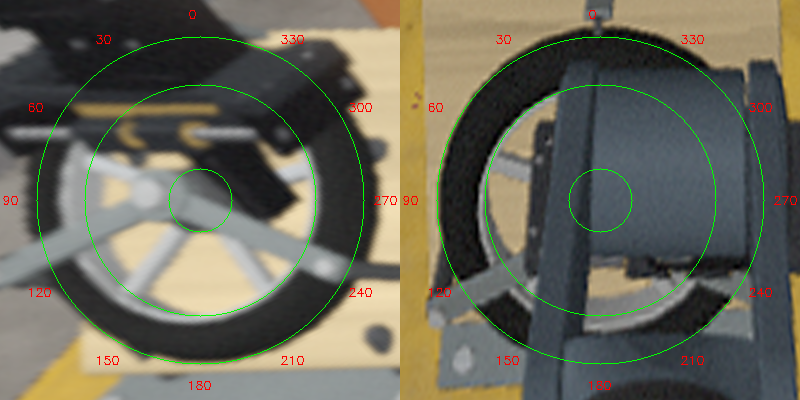

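The fingers are in below spoke 4, with no contact and the wheel unmoved. I'll push gently for part of the way.

Call:
{"method": "send_rows", "body": {"plan": [[[0.14, 0.14, -0.02, 0, 1], [0.1, 0, 0.1, 0, 1], [0.11, 0, 0.11, 0, 1], [0.11, 0, 0.11, 0, 1], [0.11, 0.02, 0.1, 0, 1], [0, 0, 0, 0, 1], [0, 0, 0, 0, 1]]]}}

```text
time_s: 11.0
position: [0.5276, 0.033, 0.1641]
tcp_rot: [[-0.986, 0.165, -0.002], [0.165, 0.986, 0.001], [0.002, 0.0, -1.0]]
force: [-4.9, 0.7, 2.0]
opening: 0.003
```

```bash
python3 - <<'E'
from h import *
p=st()["position"]
d=p-HUB-np.array([0,0,.017]); print("t,l,n",d@T,d@L,d@N)
show("j.png")
E
```

```text
11.0 [0.5276 0.033  0.1641] jaw 80.5 F [-4.9  0.7  2. ] 0.0027584778051803443
t,l,n 0.011256562071760144 -0.049496686285761045 0.0008751726150763232
```

View pics/j.png

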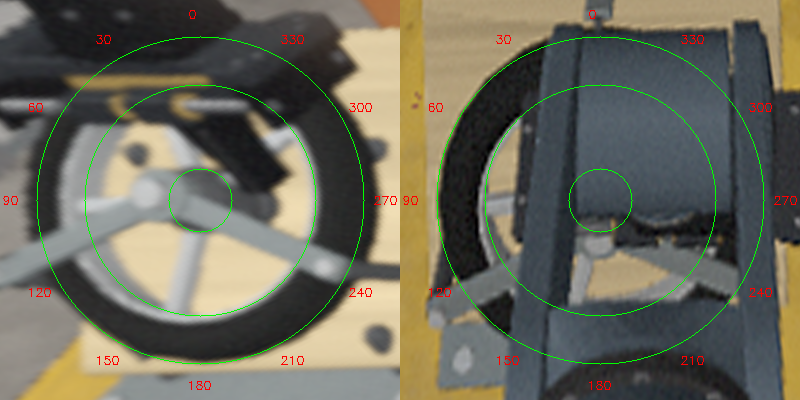

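Call:
{"method": "send_rows", "body": {"plan": [[[0.1, 0.02, 0.1, 0, 1], [0.07, 0.03, 0.06, 0, 1], [0, 0, 0, 0, 1], [0, 0, 0, 0, 1]]]}}

```text
time_s: 11.5
position: [0.5332, 0.034, 0.1688]
tcp_rot: [[-0.986, 0.165, -0.001], [0.165, 0.986, 0.0], [0.001, -0.0, -1.0]]
force: [-5.1, 0.6, 0.7]
opening: 0.005
```

```bash
python3 - <<'E'
from h import *
p=st()["position"]
d=p-HUB-np.array([0,0,.017]); print("t,l,n",d@T,d@L,d@N)
show("k.png")
for c in("scene","top"): print(c,[( (np.array(x["at"])-HUB)@L,(np.array(x["at"])-HUB)@T,(np.array(x["at"])-HUB)@N,x["conf"]) for x in mark_of(c,"valve_stem")])
E
```

```text
11.5 [0.5332 0.034  0.1688] jaw 80.5 F [-5.1  0.6  0.7] 0.00464766055912609
t,l,n 0.018381041506026492 -0.0475403756832797 0.0003996997692464518
scene [(np.float64(-0.11366610168379765), np.float64(-0.05023187094294549), np.float64(0.021806048942945484), 0.49)]
top [(np.float64(-0.11271322560679524), np.float64(-0.05226168736614605), np.float64(0.021148847366146046), 0.48)]
```

View pics/k.png

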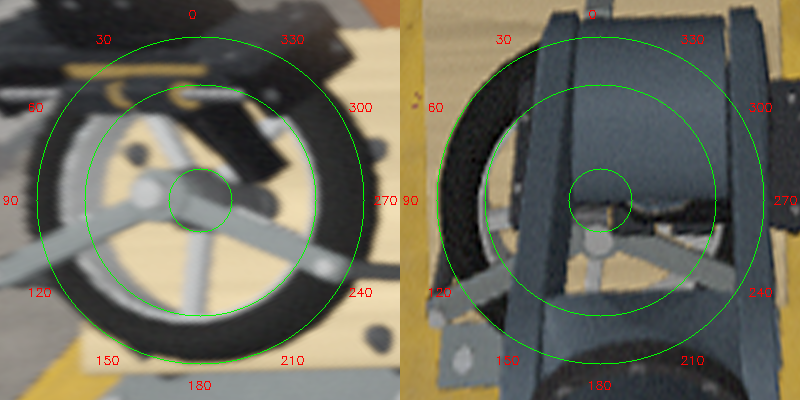

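Spoke 2 at the bottom of the picture reads 172–175° where 180° is the goal, so about 5° remains. I'll nudge it once more.

Call:
{"method": "send_rows", "body": {"plan": [[[0.09, 0.03, 0.09, 0, 1], [0, 0, 0, 0, 1], [0, 0, 0, 0, 1], [0, 0, 0, 0, 1]]]}}

```text
time_s: 12.1
position: [0.5368, 0.0346, 0.1716]
tcp_rot: [[-0.986, 0.165, 0.001], [0.165, 0.986, -0.0], [-0.001, -0.0, -1.0]]
force: [-4.4, -0.3, 0.6]
opening: 0.002
```

```bash
python3 - <<'E'
from h import *
p=st()["position"]
d=p-HUB-np.array([0,0,.017]); print("t,l,n",d@T,d@L,d@N)
a=rect(imaging.capture("scene"),0,300); b=rect(imaging.capture("top"),0,300)
cv2.imwrite("pics/l.png",np.hstack([a[250:,100:500],b[250:,100:500]]))
E
```

```text
12.1 [0.5368 0.0346 0.1716] jaw 80.5 F [-4.4 -0.3  0.6] 0.0024800276643448635
t,l,n 0.022761836715021022 -0.046374806782321726 -4.303060458287009e-05
```

View pics/l.png

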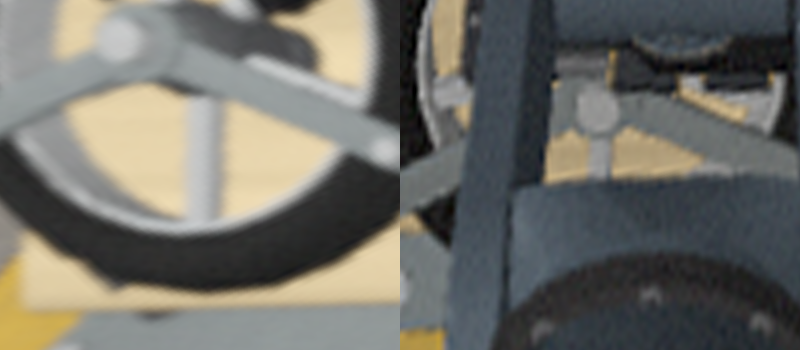

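Spoke 2 now hangs practically straight down in both views. I'll back off, lift out and check.

Call:
{"method": "send_rows", "body": {"plan": [[[-0.15, -0.04, -0.12, 0, 1], [0, 0, 0, 0, 1], [0, 0, 0.8, 0, 1], [0, 0, 0.9, 0, 1], [0, 0, 0.9, 0, 1], [0, 0, 0.9, 0, 1], [0, 0, 0.9, 0, 1], [0, 0, 0.6, 0, 1], [-0.5, 0.8, 0, 0, 1], [-0.5, 0.8, 0, 0, 1], [-0.5, 0.8, 0, 0, 1], [-0.5, 0.8, 0, 0, 1], [-0.5, 0.8, 0, 0, 1], [-0.4, 0.8, 0, 0, 1], [-0.4, 0.8, 0, 0, 1], [-0.4, 0.8, 0, 0, 1], [-0.4, 0.8, 0, 0, 1], [-0.4, 0.8, 0, 0, 1], [0, 0, 0, 0, 1], [0, 0, 0, 0, 1]]]}}

```text
time_s: 14.2
position: [0.3976, 0.274, 0.3182]
tcp_rot: [[-0.987, 0.164, 0.002], [0.164, 0.987, 0.0], [-0.002, 0.001, -1.0]]
force: [0.2, 0.5, -0.2]
opening: 0.004
```

```bash
python3 - <<'E'
from h import *
st()
show("m.png",.003)
for c in("scene","top"): print(c,[( ((np.array(x["at"])-HUB)@np.array([L,T,N]).T).round(4),round(x["conf"],2)) for x in mark_of(c,"valve_stem")])
for c in("scene","top"):print(c,[( ((np.array(x["at"])-HUB)@np.array([L,T,N]).T).round(4),round(x["conf"],2)) for x in recognise(c,"valve")],[( ((np.array(x["at"])-HUB)@np.array([L,T,N]).T).round(4),round(x["conf"],2)) for x in mark_of(c,"pointer")])
E
```

```text
14.2 [0.3976 0.274  0.3182] jaw 80.6 F [ 0.2  0.5 -0.2] 0.003740965593828546
scene [(array([-0.0037,  0.0736,  0.0023]), 0.6)]
top []
scene [] [(array([-0.0022,  0.1177, -0.0003]), 0.72), (array([-0.2449, -0.008 , -0.1972]), 0.61)]
top [] [(array([ 0.0013,  0.1155, -0.0011]), 0.71)]
```

View pics/m.png

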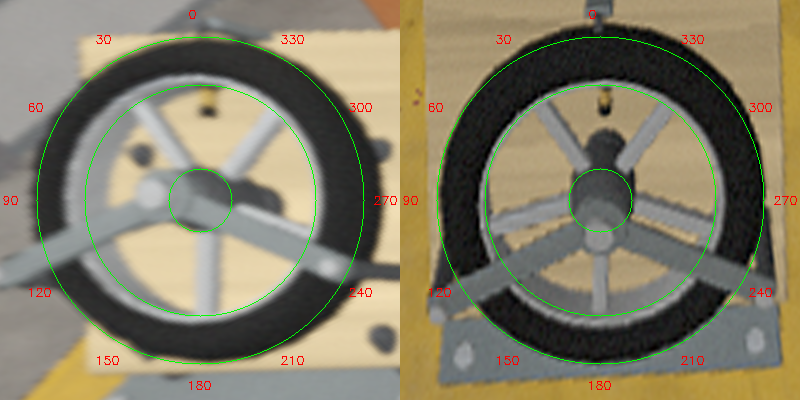

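```bash
python3 - <<'E'
from rig import bot
print(bot.hand_in())
E
```

```text
the job is handed in; nothing more can be done
None
```

The wheel has been turned about 170° counter-clockwise, and the valve now stands at the top, at the pointer. I handed the job in at 14.3 s of the 64 s allowed.

With the fingers shut, I pushed spoke 1 over the top. I then lifted out, went in below spoke 4 and pushed it the rest of the way, finishing with small nudges. After that I backed off and moved the arm clear.

**Valve position:** the last pictures show it 2–4 mm right of the middle plane, about 1–3°. The limit is 8.5 mm. The opposite spoke hangs straight down in both views.

**Network checks:** the valve-stem network gave -3.7 mm from the scene camera. From the top camera it found nothing, so there I relied on the picture alone.

**Contact:** the wheel stayed put after the first lift-out. After the last one I checked only the final pictures, which show the valve at the top. The highest measured push was about 5 N. I kept the fingers on the side of the spokes away from the valve, and the planned path stayed clear of the other things on the table. I did not measure their positions again at the end.

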